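# Tip the tall bottle carton down into its labelling lane

## Task

Two empty cardboard bottle boxes stand on end in the two lanes of the labelling cradle. Push the taller one over so that it falls flat along its own lane, then push it along the lane until its top end is fully home against that lane's end stop. Only push it with the fingertips, never pick it up, and leave the shorter box standing and everything else on the table where it is.

Things in the scene. Friction and masses are not known exactly. Their poses are not given: they have to be found in the camera images.
- cradle: fixed cradle with two lanes side by side, 390 x 236 mm. Origin: centre of its underside, on the table; x runs along both lanes (roughly the table's left-right), y across, z up. Lane floors at z = 10 mm, rails to z = 45 mm. Lane P is centred on y = +60 mm, lane N on y = -60 mm; each is 104 mm wide between rails. A box stands near each lane's open end and falls towards its end stop.
- stop_p (a point): middle of the inner face of lane P's end stop, at x = +185, y = +60, z = 32 mm in the cradle's frame; the stop is a wall across the lane, its top at z = 55 mm. Lane P is open at its other end, x = -195 mm
- stop_n (a point): the same for lane N, which runs the opposite way: inner face of its end stop at x = -185, y = -60, z = 32 mm in the cradle's frame; lane N is open at x = +195 mm
- tall_box: closed empty cardboard carton, 90 x 90 x 200 mm tall, 0.15 to 0.31 kg, loose, standing on end in lane P or N (its y in the cradle's frame tells) 110 to 130 mm from the cradle's middle towards that lane's open end, square to it within 2 degrees. Origin: centre of its underside; z towards its top. Pushed slowly 35 mm below its top it tips, then falls by itself and lies with its top 40 to 75 mm short of the stop
- tall_box_center (a point): centre of the taller box, 100 mm from either end
- tall_box_top (a point): centre of the taller box's top end face
- short_box: the shorter box, same cardboard, loose, 90 x 90 mm and 130 mm tall, standing on end in the other lane. Origin: centre of its underside. Must be left standing.
- bottle_a: bystander: amber bottle, 62 mm diameter, 200 mm tall, standing on the far side of the cradle. Origin: centre of its underside
- bottle_b: bystander: amber bottle as bottle_a, standing on the far side of the cradle. Origin: centre of its underside
- jar: bystander: white jar, 68 mm diameter, 90 mm tall, beyond the cradle's -x end. Origin: centre of its underside
- cup: bystander: grey cup, 72 mm diameter, 85 mm tall, beyond the cradle's +x end. Origin: centre of its underside
- scanner: bystander: black hand scanner lying flat on the near side of the cradle, 150 x 60 x 28 mm, long along its x. Origin: centre of its underside
- tape: bystander: tape dispenser, 150 x 55 mm and 104 mm tall, to the right of the cradle. Origin: centre of its underside
Things that resemble listed ones, but are neither listed nor needed, are in the scene too. What is shaped like the tall_box but turquoise is not meant.

How it is judged:
On the way, in this order (a step that is already met when the one before it is completed fails the run):
1. the tall box lies flat on the floor of a lane, its top end still short of the end stop (angle between tall_box's own z axis and vertical between 1.47 and 1.67 rad and z of tall_box_center in the frame of cradle between 0.045 and 0.062 m and ((y of tall_box_center in the frame of cradle between 0.045 and 0.075 m and x of tall_box_top in the frame of cradle between 0 and 0.172 m) or (y of tall_box_center in the frame of cradle between -0.075 and -0.045 m and x of tall_box_top in the frame of cradle between -0.172 and 0 m))), for 0.2 s.
2. its top end is home against the end stop (angle between tall_box's own z axis and vertical between 1.47 and 1.67 rad and z of tall_box_center in the frame of cradle between 0.045 and 0.062 m and ((y of tall_box_center in the frame of cradle between 0.045 and 0.075 m and x of tall_box_top in the frame of cradle above 0.177 m) or (y of tall_box_center in the frame of cradle between -0.075 and -0.045 m and x of tall_box_top in the frame of cradle below -0.177 m))), for 0.2 s.
At the end, for the whole second after the job is handed in: The tall box lies flat (its long axis within about 6 degrees of level) on the floor of its lane, centred within 15 mm of the lane's middle, its top end within 8 mm of the end stop, at rest; the short box stands upright within 15 mm of where it was (all of step 2 and linear speed of tall_box below 0.01 m/s and distance of short_box from where it was at the start of the episode below 0.015 m and angle between short_box's own z axis and vertical below 0.1 rad); the robot touches nothing.
It fails at once if the tall box is lifted clear of the cradle (z of tall_box_center in the frame of cradle above 0.132 m or (angle between tall_box's own z axis and vertical between 1.3 and 1.84 rad and z of tall_box_center in the frame of cradle above 0.085 m)).
It fails at once if the short box is shifted more than 15 mm or tipped (distance of short_box from where it was at the start of the episode above 0.015 m or angle between short_box's own z axis and vertical above 0.2 rad).
It fails at once if a bottle, the jar, the cup, the scanner or the tape dispenser is moved more than 20 mm or knocked over (distance of any of bottle_a, bottle_b, jar, cup, scanner, tape from where it was at the start of the episode above 0.02 m or angle between any of bottle_a, bottle_b, jar, cup, scanner, tape's own z axis and vertical above 0.3 rad).
It also fails if it takes over 43 s, if anything falls off the work surface, if the arm or the gripper's body presses on something with over 40 N, if the wrist force passes 120 N, or if a joint passes its speed limit or range.

## Robot

A 7-joint arm with a two-finger parallel gripper is mounted at the origin on the work surface. World frame = base frame: x ahead of the robot, y to its left, z up, the work surface at z = 0. Lengths are in m, angles in rad, forces in N, time in s.
With the tool pointing down it reaches from about 0.425 to 0.925 m from the base axis. Payload 6.8 kg.
Tool frame: the origin (TCP) lies on the centre line of the jaws, within the pads' length; the fingertips stand 25 mm ahead of it and the grasp point (between the pads) lies 6 mm ahead of it; z points along the fingers, y is the direction in which the jaws open and shut (so a half turn about z gives the same grasp; the last joint's range is limited). The gripper opens to 85 mm and grips with 20 to 120 N. Pads are 22 mm wide; open, the fingers measure 114 mm over their backs; the gripper's body (76 mm by 85 mm) begins 54 mm behind the grasp point. The pads swing forward as they close: fully open they stand 13 mm farther back than shut.
Start: joints at [-1.382, 0.477, 0.022, 1.555, -0.011, 1.109, -0.083], TCP at [0.197, 0.646, 0.256] pointing down, gripper open.
Joint ranges: [-2.96, 2.96], [-0.34, 2.1], [-1.41, 1.46], [0.24, 2.44], [-1.37, 4.51], [0.17, 1.92], [-2.96, 2.96]. Speed limits (rad/s): [2.39, 2.39, 3.14, 3.14, 3.14, 3.14, 3.14].

## Interface

Orientations are given as a unit quaternion [w, x, y, z].
In Python, from station import status, cams, order, models gives the robot as it stands.
- The arm moves only by the tool move_arm, never from a script. Its argument "steps" is one flat list of numbers, 7 for each row, row after row: the gripper's target within -1 to 1 (fully open at 1, half-way at 0, shut at -1), then the shift along the world's x, y, z in cm, then the turn, a rotation vector about the world's x, y, z in degrees. A call has 1 to 8 rows; each row shifts and turns the commanded pose from where the row before left it; what a row does not reach is not made up. A row lasts 1/10 s, in which the tool goes at most 50 mm and 8.59 degrees, less where a joint would pass 70% of its speed; a pose out of reach is approached as far as the arm can. A call with a gripper value outside its range is refused whole. The fingers move at their own pace and stop on an object; "newtons" is the grip in N (left out, the last holds). Time passes only in rows, so rows that do not move let the fingers close. It gives the time, the measured TCP pose, the force and the opening at its end, in the units of the state.
- status.get_obs(): the state, without advancing time (a new reading comes with each control period).
- cams.read_camera(name): name is "scene" or "top" or "wrist"; returns a dict with "pixels" (400x640x3 uint8, red, green, blue), "mtx" (3x3 intrinsics, pixels), "dist_coeffs" ([k1, k2, p1, p2, k3] as OpenCV has them; the pictures are not rectified), "T" (4x4, takes a point from camera to world coordinates); the wrist camera has in their place "T_tool_cam" (4x4, takes a point from camera to tool coordinates, whose origin is the TCP and whose axes are the flange's). Camera axes: x right, y down, z forward; pixel columns grow to the right and rows downward; lengths in m; the calibration is good to about 2 mm. A picture is of the moment at which its call begins: read the wrist's pose just before it. There is no depth.
- order.hand_in(): hands the job in, once; it reports no verdict.
Trained networks look in the newest picture that a camera, given by its name, has taken for a name from the list of things; names that differ only in an ending like _2 or _b are one class to them, and where a whole thing is asked for, a point or a joint stands for the part that bears it (a point fixed in the world has none). Each returns a list of dicts, best first, with "score" (0 to 1); they miss things now and then, are a little off and sometimes report something else, mostly with a low value. They report only what shows in the picture. A call takes as long as a camera call. They do not tell look-alikes from the thing itself.
- models.silhouettes(camera, query): "region" (400x640 bool, what is visible of it) and "box" ([centre column, centre row, width, height] in pixels, round what is visible of it).
- models.place_of(camera, query): "position" ([row, column] in pixels: a listed point, or the origin of a listed thing).
The state is a dict: "t": time; "q": joint angles; "joint_vel": joint speeds; "joint_torque": joint torques, N m; "eef_pos": TCP position; "tool_rot": TCP orientation; "contact_force": force on the tool from outside, world axes, zero at the start; "torque": the same for the moment, N m; "gripper_width": opening from 0.0 (shut) to 1.0 (fully open).
Only numpy, scipy, OpenCV 4.12 (cv2) and the standard library are available. Lean on these libraries where they do the work, as an engineer would, in place of code of your own. Each camera call takes 0.05 s, during which the arm holds its last target.

## Working session

There is one attempt and no reset: what is moved stays moved. The work goes in short steps, Python scripts to look and compute and a tool call to move; the robot and the scene stay as the last step left them, time stands still between calls to the robot, and variables do not carry over. Pictures are saved under pics/ and viewed, and the job is handed in when it is done.

Besides the shell and the picture viewer there is one more tool, called by a JSON object that holds its "name" and its "arguments", one argument or row to a line. move_arm: Moves the arm, as the interface text tells. Its arguments: {"type":"object","properties":{"steps":{"type":"array"},"newtons":{"type":"number"}},"required":["steps"]}

```bash
ls; mkdir -p pics; python3 - <<'E'
from station import status,cams,models
import cv2
print(status.get_obs())
for n in("scene","top"):
    c=cams.read_camera(n); cv2.imwrite(f"pics/{n}0.png",c["pixels"][:,:,::-1]); print(n,c["mtx"].tolist(),c["dist_coeffs"],c["T"].round(4).tolist())
    for q in("tall_box","short_box","cradle","stop_p","stop_n","tall_box_top"):
        print(q,[(r["score"],r["position"]) for r in models.place_of(n,q)][:4])
E
```

```text
pics
{'t': 0.0, 'q': array([-1.38211706,  0.47778459,  0.02235404,  1.55648033, -0.01150621,
        1.10932861, -0.08310426]), 'joint_vel': array([-1.46417081e-03, -1.19894937e-04,  1.96689846e-03, -1.12762514e-03,
       -9.46837000e-04,  7.16724705e-05,  5.21023269e-04]), 'joint_torque': array([-5.32386675e-04, -5.96441817e+01,  1.60782225e+00, -2.81197429e+01,
        1.25022573e-02,  9.33405769e-03, -5.27384813e-06]), 'eef_pos': array([0.19725141, 0.64494018, 0.25532418]), 'tool_rot': array([-6.85626955e-05,  1.47844819e-01,  9.89010128e-01, -9.33745122e-04]), 'contact_force': array([ 0.03644961, -0.91198364, -0.01369749]), 'torque': array([ 0.03571741, -0.05935567,  0.0131588 ]), 'gripper_width': 0.9989083621532459}
scene [[512.557689581116, 0.0, 317.72593599410595], [0.0, 512.557689581116, 201.1569680175677], [0.0, 0.0, 1.0]] [-0.06443863  0.          0.          0.          0.        ] [[-0.8633, 0.3614, -0.3522, 1.0843], [0.5046, 0.6116, -0.6093, 0.78], [-0.0048, -0.7038, -0.7104, 1.1888], [0.0, 0.0, 0.0, 1.0]]
tall_box [(0.74, [166.6, 330.9])]
short_box [(0.61, [287.1, 337.9]), (0.55, [212.1, 349.9])]
cradle [(0.72, [250.2, 347.2])]
stop_p [(0.92, [289.2, 392.9]), (0.7, [206.9, 306.9])]
stop_n [(0.92, [289.2, 392.9]), (0.7, [206.9, 306.9])]
tall_box_top [(0.93, [168.4, 353.9]), (0.65, [121.1, 332.8])]
top [[396.9274538957384, 0.0, 324.5970110203587], [0.0, 396.9274538957384, 196.65931785600017], [0.0, 0.0, 1.0]] [-0.0023957  0.         0.         0.         0.       ] [[-0.0162, -0.9908, 0.1345, 0.3969], [-0.9999, 0.016, -0.0025, -0.0895], [0.0003, -0.1345, -0.9909, 1.3108], [0.0, 0.0, 0.0, 1.0]]
tall_box [(0.91, [257.7, 408.1]), (0.79, [235.1, 331.0])]
short_box [(0.92, [185.1, 271.2])]
cradle [(0.69, [207.3, 306.0])]
stop_p [(0.94, [217.1, 242.7]), (0.84, [200.9, 360.8])]
stop_n [(0.94, [217.1, 242.7]), (0.84, [200.9, 360.8])]
tall_box_top [(0.95, [229.1, 337.1]), (0.57, [255.0, 423.2])]
```

View pics/scene0.png

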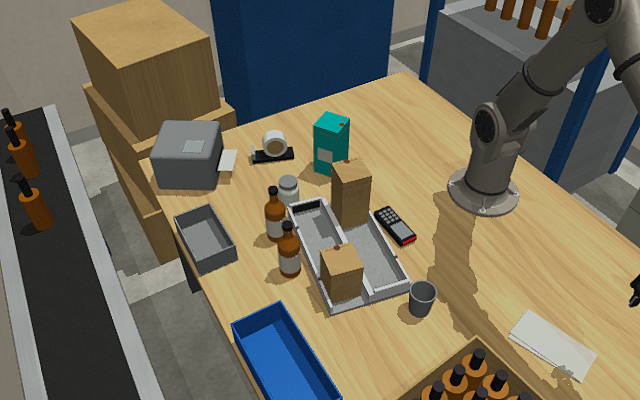

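View pics/top0.png

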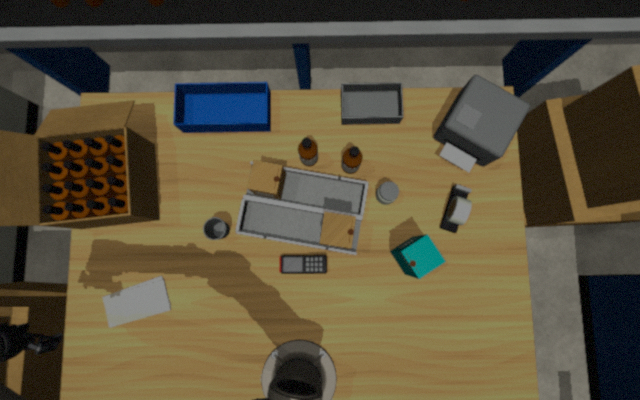

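Candidates for the tall box: the brown carton in the near lane (top 340,230; scene 350,190), the turquoise carton (top 418,256), the short carton (top 267,178). I choose the brown carton in the near lane. The jar is at image right, so cradle +x is about world +y and the near lane is P.

```bash
cat > h.py <<'E'
import numpy as np,cv2
def ray(c,u,v):
    p=cv2.undistortPoints(np.array([[[u,v]]],float),c["mtx"],c["dist_coeffs"])[0,0]
    d=c["T"][:3,:3]@np.array([p[0],p[1],1]); return c["T"][:3,3],d
def at_z(c,u,v,z):
    o,d=ray(c,u,v); return o+d*(z-o[2])/d[2]
def proj(c,P):
    Ti=np.linalg.inv(c["T"]); r,_=cv2.Rodrigues(Ti[:3,:3])
    return cv2.projectPoints(np.atleast_2d(P).astype(float),r,Ti[:3,3],c["mtx"],c["dist_coeffs"])[0][:,0]
E
python3 - <<'E'
from station import cams,models
from h import *
for n in("scene","top"):
    c=cams.read_camera(n)
    for q,z in(("stop_p",.032),("stop_n",.032),("tall_box_top",.21),("tall_box",.01),("short_box",.01),("jar",0),("cup",0),("bottle_a",0),("scanner",0),("tape",0)):
        for r in models.place_of(n,q):
            v,u=r["position"]; print(n,q,r["score"],at_z(c,u,v,z).round(4))
    im=c["pixels"][:,:,::-1]
    if n=="top": a=im[140:280,200:440]
    else: a=im[140:330,270:430]
    f=3.3 if n=="top" else 3.1
    cv2.imwrite(f"pics/{n}1.png",cv2.resize(a,None,fx=f,fy=f,interpolation=cv2.INTER_CUBIC))
E
```

```text
scene stop_p 0.9 [0.5061 0.1726 0.032 ]
scene stop_p 0.86 [ 0.5547 -0.2158  0.032 ]
scene stop_n 0.9 [0.5061 0.1726 0.032 ]
scene stop_n 0.86 [ 0.5547 -0.2158  0.032 ]
scene tall_box_top 0.86 [ 0.3787 -0.3476  0.21  ]
scene tall_box_top 0.77 [ 0.4441 -0.1333  0.21  ]
scene tall_box 0.73 [ 0.4411 -0.1331  0.01  ]
scene tall_box 0.64 [ 0.3827 -0.3494  0.01  ]
scene short_box 0.6 [0.6106 0.089  0.01  ]
scene jar 0.58 [ 0.5764 -0.2833  0.    ]
scene cup 0.94 [0.4587 0.2523 0.    ]
scene bottle_a 0.88 [ 0.6748 -0.1631  0.    ]
scene bottle_a 0.87 [ 0.7092 -0.034   0.    ]
scene scanner 0.7 [ 0.3495 -0.0199  0.    ]
scene tape 0.64 [ 0.5233 -0.5327  0.    ]
top stop_p 0.74 [ 0.5628 -0.2204  0.032 ]
top stop_n 0.74 [ 0.5628 -0.2204  0.032 ]
top tall_box_top 0.6 [ 0.384  -0.3599  0.21  ]
top tall_box_top 0.59 [ 0.453  -0.1265  0.21  ]
top tall_box_top 0.59 [0.4574 0.2    0.21  ]
top tall_box_top 0.35 [ 0.6418 -0.1579  0.21  ]
top tall_box 0.82 [ 0.3732 -0.3541  0.01  ]
top tall_box 0.73 [ 0.4497 -0.1199  0.01  ]
top tall_box 0.62 [ 0.3524 -0.0194  0.01  ]
top short_box 0.89 [0.6144 0.0785 0.01  ]
top jar 0.83 [ 0.5748 -0.2996  0.    ]
top cup 0.78 [0.4759 0.2544 0.    ]
top bottle_a 0.64 [ 0.7191 -0.0492  0.    ]
top bottle_a 0.36 [ 0.5647 -0.2152  0.    ]
top scanner 0.7 [ 0.3546 -0.0209  0.    ]
top tape 0.82 [ 0.5251 -0.5156  0.    ]
top tape 0.32 [ 0.712  -0.0437  0.    ]
```

View pics/top1.png

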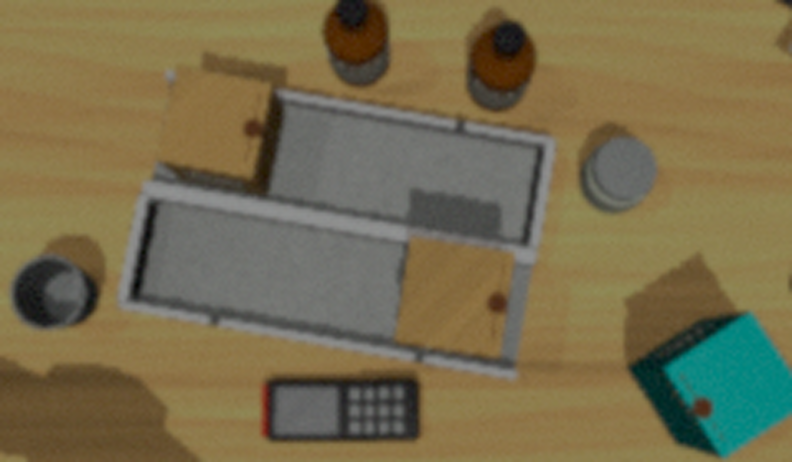

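View pics/scene1.png

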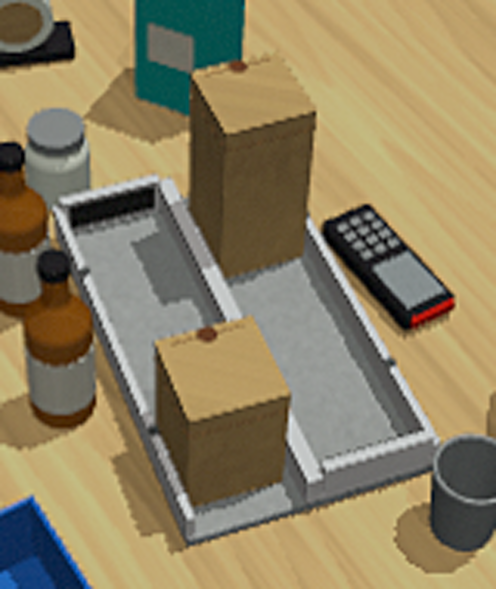

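```bash
python3 - <<'E'
from station import cams
from h import *
from scipy.optimize import least_squares
C={n:cams.read_camera(n) for n in("scene","top")}
obs=[("top",122,300,.195,.118,.055),("top",515,375,-.195,.118,.045),("top",554,136,-.195,-.118,.055),("top",168,72,.195,-.118,.045),
("scene",436,436,.195,.118,.055),("scene",188,528,.195,-.118,.045),("scene",57,202,-.195,-.118,.055)]
def px(n,u,v): return (u/3.3+200-.35,v/3.3+140-.35) if n=="top" else (u/3.1+270-.34,v/3.1+140-.34)
def T(p,P):
    c,s=np.cos(p[2]),np.sin(p[2]); P=np.asarray(P,float)
    return np.stack([p[0]+c*P[...,0]-s*P[...,1],p[1]+s*P[...,0]+c*P[...,1],P[...,2]],-1)
for sel in (("top",),("scene",),("top","scene")):
    O=[o for o in obs if o[0] in sel]
    f=lambda p:np.concatenate([proj(C[o[0]],T(p,o[3:]))[0]-px(*o[:3]) for o in O])
    r=least_squares(f,[.53,-.02,1.5]); print(sel,r.x.round(4),np.degrees(r.x[2]),r.fun.round(1))
p=r.x
# box fit: top corners tall z=.21; crop pix
bt=[("top",408,236),("top",517,252),("top",505,360),("top",396,345),("scene",190,75),("scene",232,133),("scene",315,110),("scene",272,55)]
for b in bt:
    w=at_z(C[b[0]],*px(*b),.21); c,s=np.cos(p[2]),np.sin(p[2]); d=w[:2]-p[:2]
    print(b,w.round(4),(c*d[0]+s*d[1]).round(4),(-s*d[0]+c*d[1]).round(4))
for nm,q in (("stop_p",(.185,.06,.032)),("lane axis x=-.12",(-.12,.06,.21))): print(nm,T(p,q))
for n in C:
    im=C[n]["pixels"][:,:,::-1].copy()
    for z,x0,x1,y0,y1 in((.045,-.195,.195,-.118,.118),(.01,-.185,.185,.008,.112),(.01,-.185,.185,-.112,-.008)):
        q=proj(C[n],T(p,[(x0,y0,z),(x1,y0,z),(x1,y1,z),(x0,y1,z)])); cv2.polylines(im,[(q*8).round().astype(int)],True,(0,0,255),1,cv2.LINE_AA,3)
    a=im[140:280,200:440] if n=="top" else im[140:330,270:430]
    cv2.imwrite(f"pics/fit_{n}.png",cv2.resize(a,None,fx=3,fy=3))
E
```

```text
('top',) [ 0.5391 -0.0216  1.3786] 78.98942486273656 [-1.8  1.1  0.8  0.2  1.3 -0.4 -0.2 -1.1]
('scene',) [ 0.535  -0.0132  1.3741] 78.72771361411276 [ 1.7  1.3 -0.5 -1.5 -1.3 -0. ]
('top', 'scene') [ 0.537  -0.0179  1.3805] 79.09441998216917 [-2.9  1.9 -0.3  0.8  0.1  0.1 -1.4 -0.4  0.3  0.1 -1.6 -2.4 -2.9 -0.5]
('top', 408, 236) [ 0.5057 -0.088   0.21  ] -0.0747 0.0175
('top', 517, 252) [ 0.4907 -0.1796  0.21  ] -0.1675 0.0149
('top', 505, 360) [ 0.4006 -0.1672  0.21  ] -0.1724 0.1057
('top', 396, 345) [ 0.4145 -0.0765  0.21  ] -0.0807 0.1092
('scene', 190, 75) [ 0.4892 -0.1714  0.21  ] -0.1598 0.0179
('scene', 232, 133) [ 0.4979 -0.0846  0.21  ] -0.0729 0.0258
('scene', 315, 110) [ 0.4162 -0.0719  0.21  ] -0.0759 0.1085
('scene', 272, 55) [ 0.4073 -0.1565  0.21  ] -0.1606 0.1011
stop_p [0.51310489 0.1750838  0.032     ]
lane axis x=-.12 [ 0.45540162 -0.12440799  0.21      ]
```

View pics/fit_top.png

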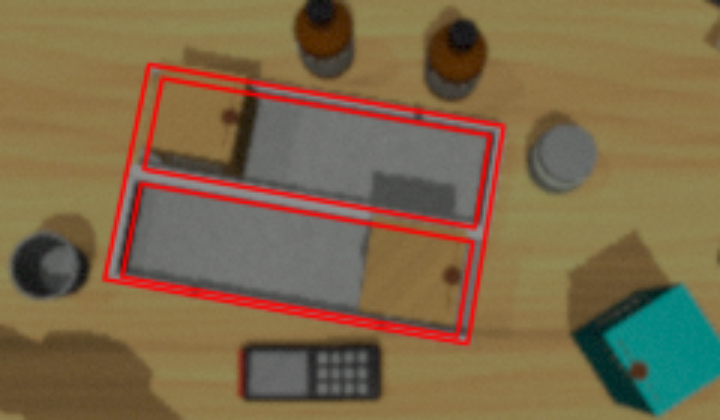

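{"name": "move_arm", "arguments": {
  "steps": [-1, 3, -3.6, 1, 0, 0, 6, -1, 3, -3.6, 1, 0, 0, 0, -1, 3, -3.6, 1, 0, 0, 0, -1, 3, -3.6, 1, 0, 0, 0, -1, 3, -3.6, 1, 0, 0, 0, -1, 3, -3.6, 0, 0, 0, 0, -1, 3, -3.6, 0, 0, 0, 0, -1, 3, -3.6, 0, 0, 0, 0],
  "newtons": 40
}}

```text
t: 2.7
eef_pos: [0.4385, 0.3559, 0.3068]
tool_rot: [0.0, 0.096, 0.995, 0.0]
contact_force: [0.1, -0.9, -0.4]
gripper_width: 0.002
```

{"name": "move_arm", "arguments": {
  "steps": [-1, 1, -4.8, 0, 0, 0, 0, -1, 1, -4.8, 0, 0, 0, 0, -1, 1, -4.8, 0, 0, 0, 0, -1, 0, -4.8, 0, 0, 0, 0, -1, 0, -4.8, 0, 0, 0, 0, -1, 0, -4.8, 0, 0, 0, 0, -1, 0, -4.8, 0, 0, 0, 0, -1, 0, -4.8, 0, 0, 0, 0]
}}

```text
t: 3.5
eef_pos: [0.4671, -0.0284, 0.3067]
tool_rot: [0.0, 0.096, 0.995, 0.0]
contact_force: [1.1, -0.3, 0.4]
gripper_width: -0.001
```

{"name": "move_arm", "arguments": {
  "steps": [-1, 0, -4.8, 0, 0, 0, 0, -1, -1, -4.8, 0, 0, 0, 0, -1, -1, -4.8, 0, 0, 0, 0, -1, -1, -4, 0, 0, 0, 0, -1, 0, -2, 0, 0, 0, 0, -1, 0, 0, 0, 0, 0, 0]
}}

```text
t: 4.1
eef_pos: [0.4365, -0.2338, 0.3067]
tool_rot: [0.0, 0.099, 0.995, -0.001]
contact_force: [-0.3, 0.6, 0.0]
gripper_width: -0.0
```

{"name": "move_arm", "arguments": {
  "steps": [-1, 0, 0, -4, 0, 0, 0, -1, 0, 0, -4, 0, 0, 0, -1, 0, 0, -3.4, 0, 0, 0, -1, 0, 0, 0, 0, 0, 0]
}}

```text
t: 4.5
eef_pos: [0.4351, -0.2279, 0.1888]
tool_rot: [-0.004, 0.095, 0.995, 0.001]
contact_force: [-0.5, 1.0, 0.8]
gripper_width: -0.001
```

```bash
cat > look.py <<'E'
import sys
from station import cams,status
from h import *
t=sys.argv[1]; o=status.get_obs(); print(o["eef_pos"].round(4),o["contact_force"].round(1),o["t"])
L=[]
for n in("top","scene"):
    im=cams.read_camera(n)["pixels"][:,:,::-1]
    a=im[100:300,190:450] if n=="top" else im[110:310,260:440]
    L.append(cv2.resize(a,None,fx=1.7,fy=1.7,interpolation=cv2.INTER_CUBIC))
cv2.imwrite(f"pics/{t}.png",np.hstack(L))
E
python3 look.py a1
```

```text
[ 0.4351 -0.2279  0.1888] [-0.5  1.   0.8] 4.5
```

View pics/a1.png

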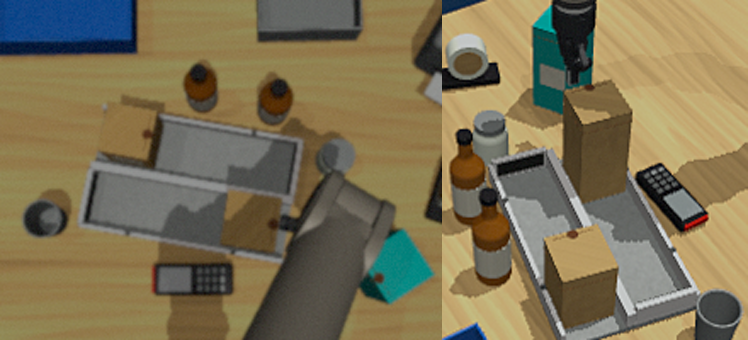

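{"name": "move_arm", "arguments": {
  "steps": [-1, 0.2, 1, 0.3, 0, 0, 0, -1, 0.2, 1, 0, 0, 0, 0, -1, 0.2, 1, 0, 0, 0, 0, -1, 0.1, 0.5, 0, 0, 0, 0, -1, 0.1, 0.5, 0, 0, 0, 0, -1, 0.1, 0.5, 0, 0, 0, 0, -1, 0.1, 0.5, 0, 0, 0, 0, -1, 0.1, 0.5, 0, 0, 0, 0]
}}

```text
t: 5.4
eef_pos: [0.4499, -0.1791, 0.198]
tool_rot: [0.003, 0.097, 0.995, -0.002]
contact_force: [-5.8, -10.9, 30.0]
gripper_width: -0.002
```

{"name": "move_arm", "arguments": {
  "steps": [-1, 0.1, 0.5, 0, 0, 0, 0, -1, 0.1, 0.5, 0, 0, 0, 0, -1, 0.1, 0.5, 0, 0, 0, 0, -1, 0.1, 0.5, 0, 0, 0, 0]
}}

```text
t: 5.8
eef_pos: [0.4583, -0.164, 0.2033]
tool_rot: [0.009, 0.1, 0.995, -0.003]
contact_force: [-12.4, -19.9, 67.4]
gripper_width: -0.0
```

```bash
python3 look.py a2
```

```text
[ 0.4583 -0.164   0.2033] [-12.4 -19.9  67.4] 5.8
```

View pics/a2.png

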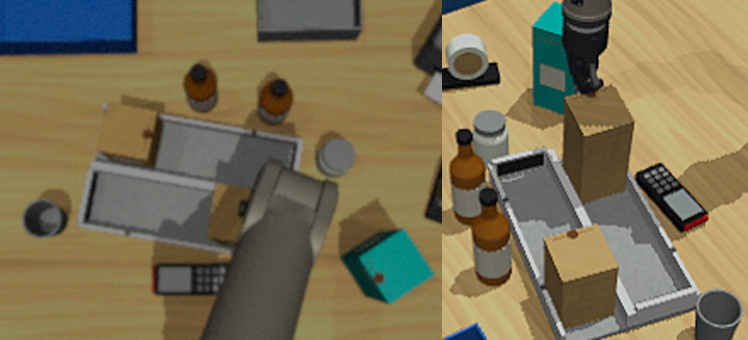

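```bash
python3 - <<'E'
from station import cams,status
import cv2,numpy as np
a=cams.read_camera("wrist")["pixels"][:,:,::-1]
b=cams.read_camera("scene")["pixels"][:,:,::-1][100:220,310:400]
cv2.imwrite("pics/w1.png",np.hstack([cv2.resize(a,(480,400)),cv2.resize(b,(300,400),interpolation=cv2.INTER_CUBIC)]))
o=status.get_obs();print(o["torque"],o["contact_force"],o["joint_torque"])
E
```

```text
[-2.13408504  1.68074724  0.14490071] [-11.19916134 -16.41989906  59.09743439] [ -9.3571052  -10.76873928  -8.04214597  -6.83502629  -3.47468711
  -1.10004399  -0.14429238]
```

View pics/w1.png

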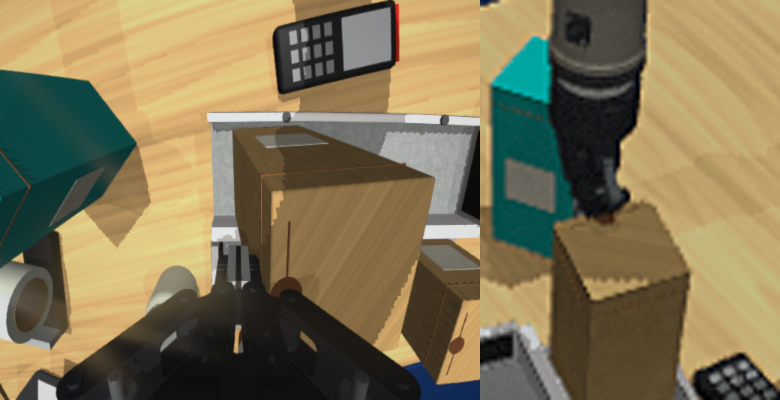

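The wrist view shows the gripper's wide linkage (not the tip) catching the box's top edge. I'll back off and turn the tool 90° so its narrow side faces the box.

{"name": "move_arm", "arguments": {
  "steps": [-1, 0, 0, 2, 0, 0, 0, -1, -0.4, -2, 3, 0, 0, 0, -1, -0.8, -4, 2, 0, 0, 8, -1, 0, 0, 0, 0, 0, 8]
}}

```text
t: 6.4
eef_pos: [0.4403, -0.2211, 0.2685]
tool_rot: [0.003, -0.043, 0.999, -0.002]
contact_force: [-0.4, 0.7, -0.3]
gripper_width: -0.003
```

```bash
python3 look.py a3; python3 -c "
from station import status;print(status.get_obs())"
```

```text
[ 0.4403 -0.2211  0.2685] [-0.4  0.7 -0.3] 6.4
{'t': 6.5, 'q': array([-0.16853056,  0.16762564,  0.56595307,  2.0045119 , -0.10728613,
        0.99653873,  2.10579401]), 'joint_vel': array([-0.02994537,  0.01602796, -0.01989936,  0.02542365, -0.01007565,
       -0.00293047, -0.14272561]), 'joint_torque': array([ 1.38469141e+00, -3.26966107e+01,  3.89260992e+00, -2.70382708e+01,
        2.16183979e-01, -1.59490295e-02,  1.47494517e+00]), 'eef_pos': array([ 0.44026652, -0.21652793,  0.26589703]), 'tool_rot': array([ 6.82644358e-04, -4.27992418e-02,  9.99083457e-01, -7.26122199e-05]), 'contact_force': array([ 0.101449  ,  0.36115289, -0.45996937]), 'torque': array([0.03457512, 0.01292486, 0.05667153]), 'gripper_width': -0.0020639365839972153}
```

View pics/a3.png

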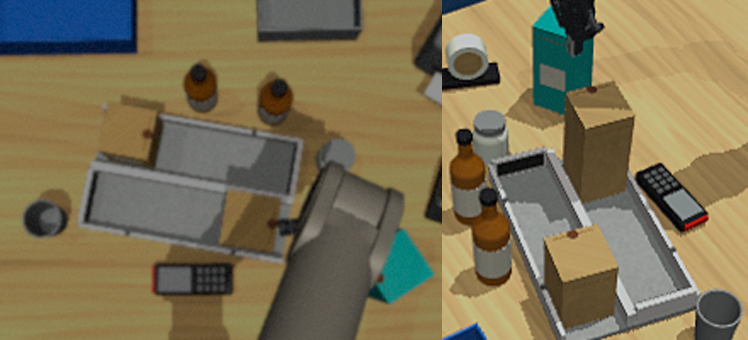

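{"name": "move_arm", "arguments": {
  "steps": [-1, 0, 0, 0, 0, 0, -8.2, -1, 0, 0, 0, 0, 0, -8.2, -1, 0, 0, 0, 0, 0, -8.2, -1, 0, 0, 0, 0, 0, -8.2, -1, 0, 0, 0, 0, 0, -8.2, -1, 0, 0, 0, 0, 0, -8.2, -1, 0, 0, 0, 0, 0, -8.2, -1, 0, 0, 0, 0, 0, -8.2]
}}

```text
t: 7.3
eef_pos: [0.4403, -0.2142, 0.2645]
tool_rot: [-0.001, 0.508, 0.861, -0.0]
contact_force: [0.7, -0.1, 1.1]
gripper_width: -0.002
```

{"name": "move_arm", "arguments": {
  "steps": [-1, 0, 0, 0, 0, 0, -8.2, -1, 0, 0, 0, 0, 0, -8.2, -1, 0, 0, 0, 0, 0, -8.2, -1, 0, 0, 0, 0, 0, -8.2, -1, 0, 0, 0, 0, 0, -8.2, -1, 0, 0, 0, 0, 0, 0]
}}

```text
t: 7.9
eef_pos: [0.4404, -0.2143, 0.2646]
tool_rot: [-0.001, 0.776, 0.631, -0.001]
contact_force: [0.3, 0.3, -0.2]
gripper_width: 0.0
```

{"name": "move_arm", "arguments": {
  "steps": [-1, 0, 0, -3.3, 0, 0, 0, -1, 0, 0, -3.2, 0, 0, 0, -1, 0, 0, 0, 0, 0, 0]
}}

```text
t: 8.2
eef_pos: [0.438, -0.2137, 0.1969]
tool_rot: [-0.003, 0.774, 0.633, -0.003]
contact_force: [-0.0, -0.8, 0.0]
gripper_width: 0.002
```

```bash
cat > lw.py <<'E'
import sys
from station import cams,status
import cv2,numpy as np
o=status.get_obs()
a=cams.read_camera("wrist")["pixels"][:,:,::-1]
b=cams.read_camera("scene")["pixels"][:,:,::-1][100:300,280:430]
print(o["eef_pos"].round(4),o["contact_force"].round(1))
cv2.imwrite(f"pics/{sys.argv[1]}.png",np.hstack([cv2.resize(a,(480,400)),cv2.resize(b,(300,400),interpolation=cv2.INTER_CUBIC)]))
E
python3 lw.py w2
```

```text
[ 0.438  -0.2137  0.1969] [-0.  -0.8  0. ]
```

View pics/w2.png

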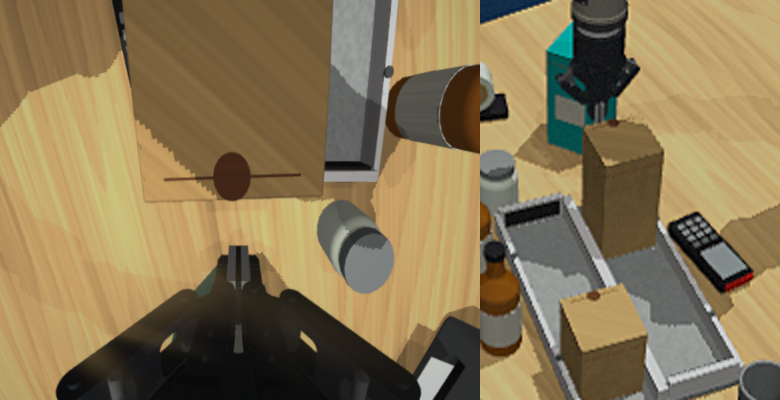

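Fingers are centred behind the box's seam (wrist 238,250 vs box edge 232,200). Now I push slowly.

{"name": "move_arm", "arguments": {
  "steps": [-1, 0.2, 1, 0, 0, 0, 0, -1, 0.2, 1, 0, 0, 0, 0, -1, 0.1, 0.5, 0, 0, 0, 0, -1, 0.1, 0.5, 0, 0, 0, 0, -1, 0.1, 0.5, 0, 0, 0, 0, -1, 0.1, 0.5, 0, 0, 0, 0, -1, 0.1, 0.5, 0, 0, 0, 0, -1, 0.1, 0.5, 0, 0, 0, 0]
}}

```text
t: 9.1
eef_pos: [0.4505, -0.1653, 0.2003]
tool_rot: [0.0, 0.775, 0.632, -0.0]
contact_force: [-1.1, -1.0, 0.5]
gripper_width: 0.003
```

```bash
python3 lw.py w3
```

```text
[ 0.4505 -0.1653  0.2003] [-1.1 -1.   0.5]
```

View pics/w3.png

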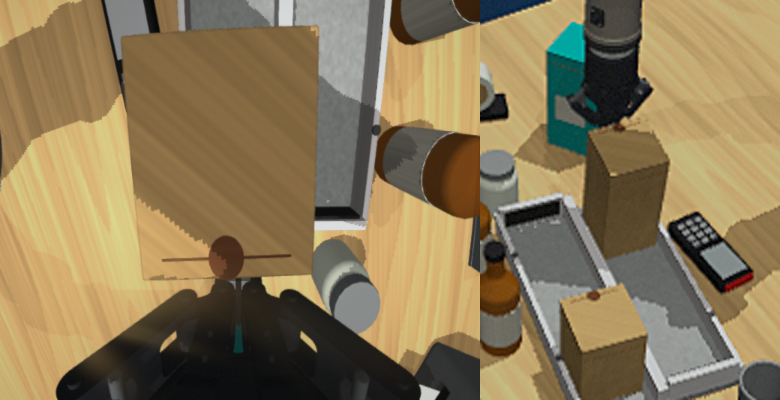

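The box is starting to tip, with about 1 N of contact force. I'll keep going.

{"name": "move_arm", "arguments": {
  "steps": [-1, 0.1, 0.5, 0, 0, 0, 0, -1, 0.1, 0.5, 0, 0, 0, 0, -1, 0.1, 0.5, 0, 0, 0, 0, -1, 0.1, 0.5, 0, 0, 0, 0, -1, 0.1, 0.5, 0, 0, 0, 0, -1, 0.1, 0.5, 0, 0, 0, 0, -1, 0.1, 0.5, 0, 0, 0, 0, -1, 0.1, 0.5, 0, 0, 0, 0]
}}

```text
t: 10.0
eef_pos: [0.4585, -0.125, 0.2003]
tool_rot: [-0.0, 0.775, 0.632, 0.0]
contact_force: [-1.5, 0.0, -0.1]
gripper_width: -0.004
```

```bash
python3 lw.py w4
```

```text
[ 0.4585 -0.125   0.2003] [-1.5  0.  -0.1]
```

View pics/w4.png

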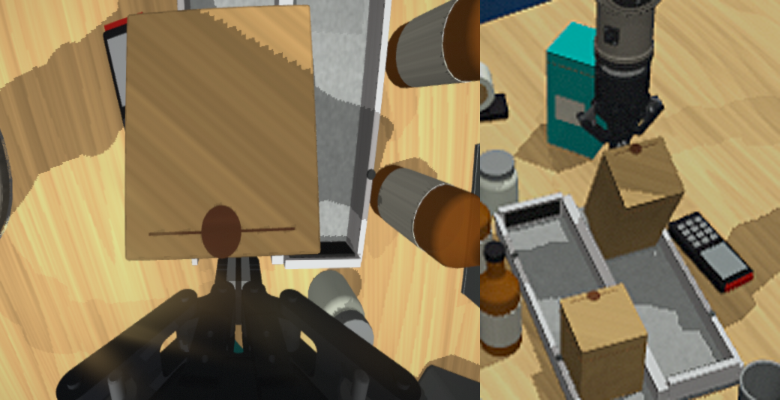

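{"name": "move_arm", "arguments": {
  "steps": [-1, 0.1, 0.5, 0, 0, 0, 0, -1, 0.1, 0.5, 0, 0, 0, 0, -1, 0.1, 0.5, 0, 0, 0, 0, -1, 0.1, 0.5, 0, 0, 0, 0, -1, 0, 0, 0, 0, 0, 0, -1, 0, 0, 0, 0, 0, 0]
}}

```text
t: 10.7
eef_pos: [0.4624, -0.1054, 0.2003]
tool_rot: [0.0, 0.775, 0.632, -0.0]
contact_force: [0.1, 0.7, -0.1]
gripper_width: -0.003
```

```bash
python3 lw.py w5
```

```text
[ 0.4624 -0.1054  0.2003] [ 0.1  0.7 -0.1]
```

View pics/w5.png

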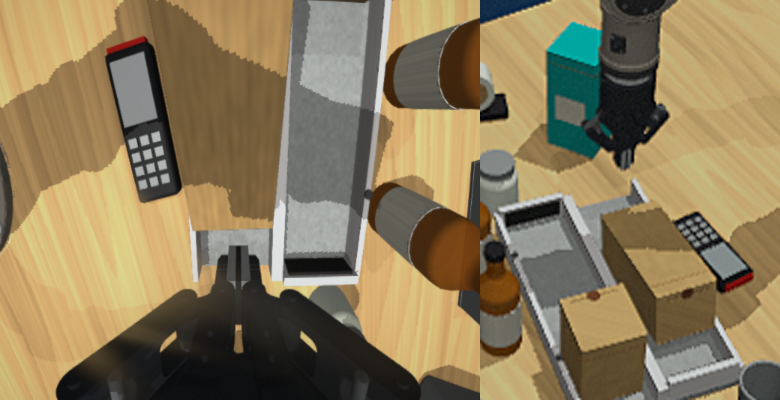

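Box is flat in lane P, top end (scene 690,290 in crop) short of the stop. I back up 5 cm, go down, and look.

{"name": "move_arm", "arguments": {
  "steps": [-1, -0.5, -2.5, 0, 0, 0, 0, -1, -0.5, -2.5, 0, 0, 0, 0, -1, 0, 0, -4, 0, 0, 0, -1, 0, 0, -4, 0, 0, 0, -1, 0, 0, -4, 0, 0, 0, -1, 0, 0, 0, 0, 0, 0]
}}

```text
t: 11.4
eef_pos: [0.4492, -0.155, 0.0767]
tool_rot: [-0.003, 0.775, 0.632, -0.003]
contact_force: [-1.0, 0.7, 0.1]
gripper_width: 0.005
```

```bash
python3 lw.py w6; python3 - <<'E'
from station import cams,models
from h import *
p=[.537,-.0179,1.3805];c,s=np.cos(p[2]),np.sin(p[2])
for n in("scene","top"):
    C=cams.read_camera(n)
    for r in models.place_of(n,"tall_box_top"):
        w=at_z(C,r["position"][1],r["position"][0],.055);d=w[:2]-p[:2]
        print(n,r["score"],w.round(3),"cradle",(c*d[0]+s*d[1]).round(3),(-s*d[0]+c*d[1]).round(3))
E
```

```text
[ 0.4492 -0.155   0.0767] [-1.   0.7  0.1]
scene 0.91 [0.486 0.13  0.055] cradle 0.135 0.078
scene 0.77 [ 0.274 -0.524  0.055] cradle -0.547 0.163
scene 0.74 [0.496 0.267 0.055] cradle 0.272 0.094
top 0.89 [ 0.388 -0.398  0.055] cradle -0.401 0.074
top 0.81 [0.505 0.111 0.055] cradle 0.12 0.055
```

View pics/w6.png

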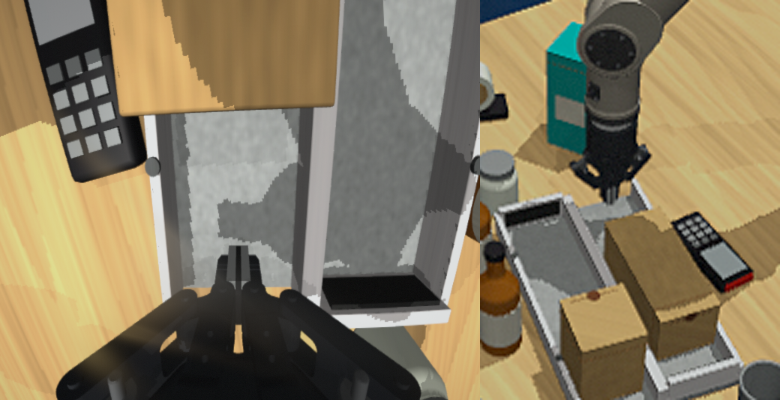

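{"name": "move_arm", "arguments": {
  "steps": [-1, 0.2, 1, 0.2, 0, 0, 0, -1, 0.2, 1, 0, 0, 0, 0, -1, 0.2, 1, 0, 0, 0, 0, -1, 0.2, 1, 0, 0, 0, 0, -1, 0.2, 1, 0, 0, 0, 0, -1, 0.2, 1, 0, 0, 0, 0, -1, 0.1, 0.5, 0, 0, 0, 0, -1, 0.1, 0.5, 0, 0, 0, 0]
}}

```text
t: 12.5
eef_pos: [0.4664, -0.0853, 0.0822]
tool_rot: [0.0, 0.775, 0.632, -0.0]
contact_force: [-0.2, -1.0, -0.2]
gripper_width: 0.003
```

{"name": "move_arm", "arguments": {
  "steps": [-1, 0.1, 0.5, 0, 0, 0, 0, -1, 0.1, 0.5, 0, 0, 0, 0, -1, 0.1, 0.5, 0, 0, 0, 0, -1, 0.1, 0.5, 0, 0, 0, 0, -1, 0.1, 0.5, 0, 0, 0, 0, -1, 0.1, 0.5, 0, 0, 0, 0]
}}

```text
t: 13.1
eef_pos: [0.4725, -0.0551, 0.0823]
tool_rot: [0.0, 0.775, 0.632, 0.0]
contact_force: [0.3, -1.1, -0.5]
gripper_width: -0.007
```

```bash
python3 lw.py w7
```

```text
[ 0.4725 -0.0551  0.0823] [ 0.3 -1.1 -0.5]
```

View pics/w7.png

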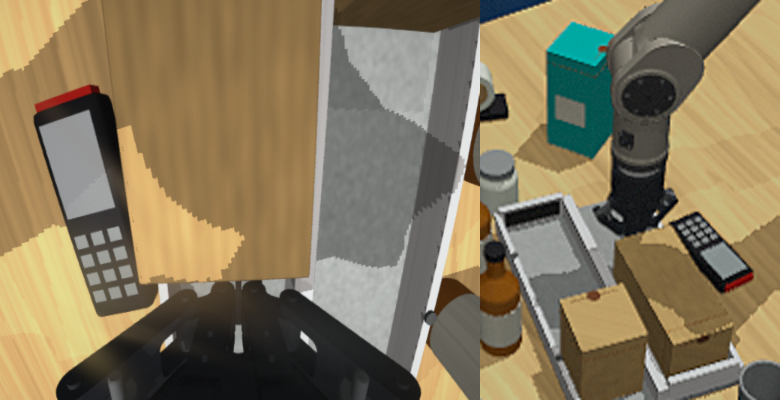

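{"name": "move_arm", "arguments": {
  "steps": [-1, 0.1, 0.5, 0, 0, 0, 0, -1, 0.1, 0.5, 0, 0, 0, 0, -1, 0.1, 0.5, 0, 0, 0, 0, -1, 0.1, 0.5, 0, 0, 0, 0]
}}

```text
t: 13.6
eef_pos: [0.4762, -0.0359, 0.0823]
tool_rot: [0.0, 0.775, 0.632, -0.0]
contact_force: [-7.3, -15.5, 4.7]
gripper_width: -0.002
```

{"name": "move_arm", "arguments": {
  "steps": [-1, 0.1, 0.4, 0, 0, 0, 0, -1, 0.1, 0.4, 0, 0, 0, 0, -1, 0, 0, 0, 0, 0, 0]
}}

```text
t: 13.9
eef_pos: [0.4752, -0.0348, 0.0822]
tool_rot: [0.002, 0.777, 0.629, -0.004]
contact_force: [-9.4, -24.5, 7.0]
gripper_width: 0.0
```

```bash
python3 lw.py w8
```

```text
[ 0.4752 -0.0348  0.0822] [ -9.4 -24.5   7. ]
```

View pics/w8.png

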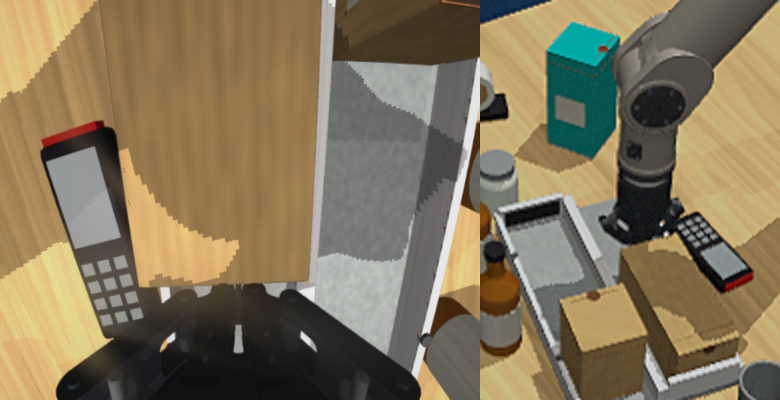

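The force rose to 25 N and the box stopped at TCP cradle x of about -28 mm, against a predicted -26. Next I retreat and verify.

{"name": "move_arm", "arguments": {
  "steps": [-1, -0.2, -1, 0, 0, 0, 0, -1, -0.4, -2, 0, 0, 0, 0, -1, -0.8, -4, 0, 0, 0, 0, -1, -0.4, -2, 4, 0, 0, 0, -1, 0, 0, 4.8, 0, 0, 0, -1, 0, 0, 4.8, 0, 0, 0, -1, 0, -3, 3.5, 0, 0, 0, -1, 0, -4, 3, 0, 0, 0]
}}

```text
t: 14.8
eef_pos: [0.4616, -0.1858, 0.2856]
tool_rot: [0.0, 0.773, 0.634, 0.002]
contact_force: [0.7, 0.8, -0.4]
gripper_width: 0.001
```

{"name": "move_arm", "arguments": {
  "steps": [-1, 0, -4.5, 0, 0, 0, 0, -1, 0, -4.5, 0, 0, 0, 0, -1, 0, 0, 0, 0, 0, 0]
}}

```text
t: 15.1
eef_pos: [0.4589, -0.2837, 0.2843]
tool_rot: [0.002, 0.778, 0.629, -0.001]
contact_force: [-0.5, 0.2, -0.5]
gripper_width: -0.004
```

```bash
python3 look.py a9; python3 - <<'E'
from station import cams,models
from h import *
p=[.537,-.0179,1.3805];c,s=np.cos(p[2]),np.sin(p[2])
for n in("scene","top"):
    C=cams.read_camera(n)
    for q,z in(("tall_box_top",.055),("short_box",.01),("jar",0),("cup",0),("bottle_a",0),("scanner",0),("tape",0)):
      for r in models.place_of(n,q)[:2]:
        w=at_z(C,r["position"][1],r["position"][0],z);d=w[:2]-p[:2]
        print(n,q,r["score"],w.round(3),"cradle",(c*d[0]+s*d[1]).round(3),(-s*d[0]+c*d[1]).round(3))
    im=C["pixels"][:,:,::-1]
    a=im[160:270,220:400] if n=="top" else im[190:330,290:440]
    cv2.imwrite(f"pics/z_{n}.png",cv2.resize(a,None,fx=4,fy=4,interpolation=cv2.INTER_CUBIC))
E
```

```text
[ 0.4589 -0.2837  0.2843] [-0.5  0.2 -0.5] 15.1
scene tall_box_top 0.96 [0.499 0.178 0.055] cradle 0.185 0.074
scene tall_box_top 0.94 [ 0.267 -0.52   0.055] cradle -0.544 0.17
scene jar 0.82 [ 0.577 -0.303  0.   ] cradle -0.273 -0.093
scene cup 0.6 [0.461 0.237 0.   ] cradle 0.236 0.123
scene bottle_a 0.94 [ 0.711 -0.027  0.   ] cradle 0.024 -0.172
scene bottle_a 0.83 [ 0.677 -0.177  0.   ] cradle -0.129 -0.167
scene scanner 0.77 [ 0.335 -0.02   0.   ] cradle -0.04 0.198
scene tape 0.95 [ 0.524 -0.515  0.   ] cradle -0.491 -0.082
top tall_box_top 0.56 [0.506 0.171 0.055] cradle 0.18 0.066
top tall_box_top 0.54 [ 0.376 -0.406  0.055] cradle -0.411 0.085
top short_box 0.81 [0.615 0.083 0.01 ] cradle 0.114 -0.058
top jar 0.93 [ 0.576 -0.298  0.   ] cradle -0.268 -0.091
top cup 0.64 [0.474 0.244 0.   ] cradle 0.246 0.112
top cup 0.26 [0.611 0.086 0.   ] cradle 0.116 -0.053
top bottle_a 0.86 [ 0.675 -0.173  0.   ] cradle -0.126 -0.165
top bottle_a 0.59 [ 0.716 -0.042  0.   ] cradle 0.011 -0.18
top scanner 0.65 [ 0.361 -0.027  0.   ] cradle -0.042 0.171
top scanner 0.19 [0.616 0.081 0.   ] cradle 0.112 -0.059
top tape 0.68 [ 0.525 -0.524  0.   ] cradle -0.499 -0.084
```

View pics/a9.png

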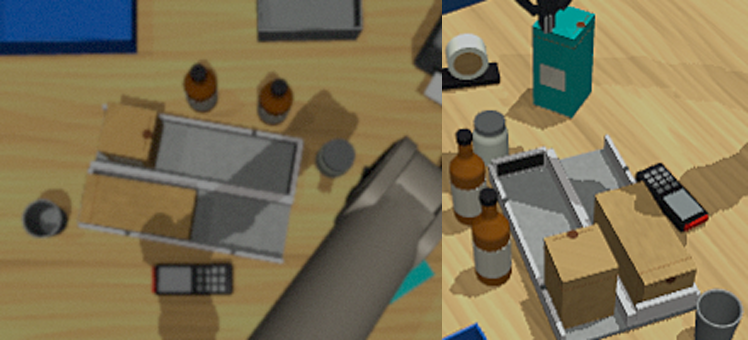

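View pics/z_top.png

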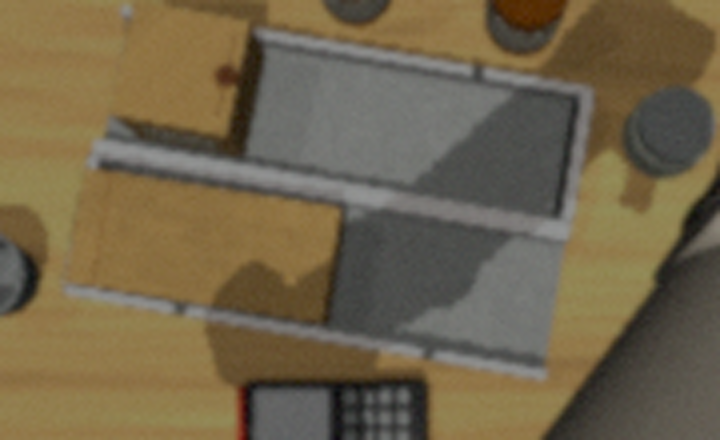

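View pics/z_scene.png

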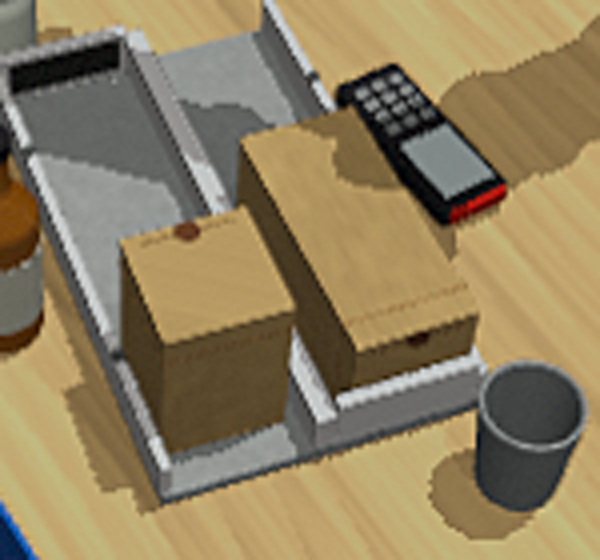

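```bash
python3 -c "
from station import order;print(order.hand_in())"
```

```text
the job is handed in; nothing more can be done
None
```

The brown tall box now lies flat in lane P with its top end against the end stop, and I handed the job in at about 15 s. No verdict is reported.

**What I did:** I pushed the box over near its top with the shut fingertips. I then pushed its bottom end along the lane until the force rose to about 25 N and it stopped.

**Last checks:**
- **Tall box:** its top end measures at cradle x of about 180 to 185 mm (stop at 185), with no gap visible at the stop. The two cameras put its y at 66 and 74 mm. The 74 is close to the 75 mm limit and seems biased, because the box sits between its rails in the pictures.
- **Short box:** it is standing. The top camera puts it within about 5 mm of where it was, but the scene camera's network did not find it in the last check.
- **Other things:** in the pictures nothing appears moved. The network positions vary by up to about 20 mm between pictures, so they cannot confirm the 20 mm limit.
- **Arm:** it is clear of everything, with contact forces around zero.

**What went wrong:** on the first push the jaws were turned along the lane. The gripper's linkage caught the box's top edge with a wrist force of about 70 N. I backed off, turned the tool 90° and pushed again cleanly, and the box showed no visible shift from it. If the judge counts the linkage as the gripper's body, that contact exceeded the 40 N limit.

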